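Gas the core and crack the core box open

TASK

Gas the sand core in the shut core box: push the red cap on the gas bottle right down, then let it come all the way back up. Then take the lid by its red handle, pull it straight up until the sticky seal lets go, without snatching it away, and keep holding it by the handle, level and still over the box, about 3 cm clear of the rim so the spent gas can drain; finish while still holding it there, and leave the finished cores and the brush alone.

Things in the scene. Friction and masses are not known exactly. Their poses are not given: they have to be found in the camera images.
- station: gassing station, fixed: grey base plate 260 (x) x 360 (y) x 12 mm, its centre at station y +10 mm; origin on the table, +x points away from the robot at yaw 0. At its right (-y) an open aluminium core box 190 (x) x 200 (y) mm, centred at x 0, y -60 mm, rim 128 mm high, closed by a lift-off lid whose latches are already off. At its left a green gas bottle, 60 mm across, axis at x 0, y +135 mm
- gas_cap (a joint): the red push cap on the bottle's valve, 0 = up, 0.007 = fully down (m, straight down). Sprung: it starts to move at about 4.5 N and is fully down at about 8 N, and rises by itself when released. It counts as right down from 0.005 on.
- cap_top (a point): centre of the top face of the red push cap on the gas bottle, a disc 33 mm across and 12 mm thick, 231 mm above the table when up. Below it: brass valve, a gauge reaching 38 mm out on the robot side (193 mm high) and a thin copper pipe leaving towards the box at 186 mm; nothing stands higher than the cap
- globe_core: finished core, sand yellow, a ball 80 mm across on a neck 40 mm across, 118 mm tall, loose on the table; origin under its neck
- step_core: finished core, sand yellow, a stepped round column 60 mm across at the foot, 105 mm tall, loose; origin under its foot
- black_core: finished core with black wash, round, 64 mm across, 75 mm tall, loose; origin under its foot
- brush: wash brush, 160 mm long, lying loose on the table beside the gas bottle; origin under its middle
- mouth (a point): centre of the core box's mouth, at the height of its rim, 128 mm above the table: where the lid's origin is when shut
- lid: the core box's loose aluminium lid, a 190 (x) x 200 (y) x 8 mm plate, 0.75 kg; origin at the centre of the plate's underside, z up, axes as the station's when shut. Its plug, 11 mm deep, sits in a sticky rubber lip seal inside the mouth: it takes 15 to 22 N straight up (weight included) to break it free in the first 2 mm, falling off to the weight (6 to 9 N) at 11 mm up
- handle (a point): centre of the red bar of the lid's bow handle: 124 mm long along the lid's y axis, 14 mm thick (x), 16 mm high, on two posts 110 mm apart, over the middle of the lid. The point is 55 mm above the lid's origin and 183 mm above the table when shut; 39 mm of free space under the bar

How it is judged (in metres and radians):
On the way, in this order (a step that is already met when the one before it is completed fails the run):
1. the gas cap is pushed right down while the lid is shut (value of joint gas_cap above 0.005 m and z of lid in the frame of mouth below 0.003 m), for 0.1 s.
2. the gas cap is all the way up again, the lid still shut (value of joint gas_cap below 0.001 m and z of lid in the frame of mouth below 0.003 m), for 0.1 s.
3. the seal is broken: the fingers have pulled the lid clear of it (z of lid in the frame of mouth above 0.012 m and contact force between the fingers and lid above 1 N), for 0.1 s.
At the end, for the whole second after the job is handed in: the fingers alone hold the lid, still and level within 0.2 rad, its plate 15 to 60 mm above the rim and within 30 mm of its place over the box, touching nothing of the station, and the gas cap is fully up (z of lid in the frame of mouth between 0.015 and 0.06 m and horizontal distance between lid and mouth below 0.03 m and angle between lid's own z axis and vertical below 0.2 rad and contact force between the fingers and lid above 1 N and contact force between lid and station below 0.3 N and linear speed of lid below 0.03 m/s and value of joint gas_cap below 0.001 m); the arm keeps its last pose, push and grip.
It fails at once if the lid is snatched away: lifted more than 100 mm off the rim (z of lid in the frame of mouth above 0.1 m).
It fails at once if a finished core is shifted more than 25 mm (distance of any of globe_core, step_core, black_core from where it was at the start of the episode above 0.025 m).
It fails at once if a finished core is tipped over (angle between any of globe_core, step_core, black_core's own z axis and vertical above 0.4 rad).
It fails at once if the brush is shifted more than 30 mm (distance of brush from where it was at the start of the episode above 0.03 m).
It also fails if it takes over 48 s, if anything falls off the work surface, if the arm or the gripper's body presses on something with over 40 N, if the wrist force passes 120 N, or if a joint passes its speed limit or range.

ROBOT

A 6-joint arm with a two-finger parallel gripper is mounted at the origin on the work surface. World frame = base frame: x ahead of the robot, y to its left, z up, the work surface at z = 0. Lengths are in mm, angles in rad, forces in N, time in s.
With the tool pointing down it reaches from about 375 to 900 mm from the base axis. Payload 3.1 kg.
Tool frame: the origin (TCP) lies at the very end of the fingers, on their centre line; the grasp point (between the pads) lies 19 mm behind it; z points along the fingers, y is the line along which they close (so a half turn about z gives the same grasp; the last joint's range is limited). The gripper opens to 85 mm and grips with 20 to 120 N. Pads are 22 mm wide; open, the fingers measure 114 mm over their backs; the gripper's body (76 mm by 85 mm) begins 54 mm behind the grasp point. The pads swing forward as they close: fully open they stand 13 mm farther back than shut.
Start: joints at [-1.319, 0.527, 1.433, -0, 1.181, -0.178], TCP at [261.018, -567.861, 231.31] pointing down, gripper open.
Joint ranges: [-3.08, 3.08], [-0.75, 2.2], [0.22, 2.44], [-1.43, 4.57], [0, 2.65], [-2.85, 2.85]. Speed limits (rad/s): [2.79, 2.79, 3.14, 3.14, 3.14, 3.14].

INTERFACE

Orientations are given as a unit quaternion [x, y, z, w].
In Python, from workcell import bot gives the robot as it stands. The module is installed in compiled form; this text tells all that it offers. Calls block until the motion is done:
- bot.move_ptp(position, orientation): joint-space move of the TCP to a pose.
- bot.move_linear(position, rotation=None, velocity=150): straight line of the TCP; rotation=None keeps the orientation; velocity is the mean speed in mm/s.
- bot.move_joints(angles): joint-space move.
- bot.set_gripper(opening, effort=None): finger opening in mm; effort is the grip in N (None keeps the last); returns when the fingers have stopped.
- bot.dwell(seconds).
- bot.solve_ik(position, orientation): joint angles nearest the present ones, or None.
- bot.get_image(name): name is "side" or "top" or "wrist"; returns the picture (420x560x3 uint8, red, green, blue); there is no depth.
- bot.calibration(name): a dict with "intrinsics" (3x3 intrinsics, pixels), "dist_coeffs" ([k1, k2, p1, p2, k3] as OpenCV has them; the pictures are not rectified), "R" (3x3) and "t" (3): a world point X has camera coordinates R X + t. Camera axes: x right, y down, z forward; pixel columns grow to the right and rows downward; lengths in mm; the calibration is good to about 2 mm. A picture is of the moment at which its call begins: read the wrist's pose just before it. calibration takes no time and is no camera call; for the wrist camera it gives the pose at the moment of the call.
A pose or a line that the arm cannot do raises bot.Unreachable and nothing moves.
- bot.finish_job(): hands the job in; it is judged then, once.
Readings, each from a call of its own:
- bot.current_t(): time.
- bot.current_joint_pos(): joint angles.
- bot.current_joint_vel(): joint speeds.
- bot.current_joint_torque(): joint torques, N m.
- bot.current_tcp_pos(): TCP position.
- bot.current_tcp_rot(): TCP orientation.
- bot.current_wrist_force(): force on the tool from outside, world axes, zero at the start.
- bot.current_torque(): the same for the moment, N m.
- bot.current_width(): finger opening in mm.
- bot.current_grip_force(): force on a finger pad.
Only numpy, scipy, OpenCV 4.12 (cv2) and the standard library are available. Lean on these libraries where they do the work, as an engineer would, in place of code of your own. Each camera call takes 0.05 s, during which the arm holds its last target. There are 200 camera calls.

## Working session

There is one attempt and no reset: what is moved stays moved. The work goes in short steps, each a Python script; the robot and the scene stay as the last script left them, time stands still between calls to the robot, and variables do not carry over. Pictures are saved under pics/ and viewed, at most 10 in all, crops included, and the job is handed in when it is done.

```bash
mkdir -p pics; python3 - <<'E'
from workcell import bot
import cv2,numpy as np
for n in("top","side"):
    im=bot.get_image(n);cv2.imwrite(f"pics/{n}0.png",im[:,:,::-1])
    c=bot.calibration(n);R=np.array(c["R"]);print(n,np.round(-R.T@np.array(c["t"])),np.round(R[2],2),np.array(c["intrinsics"])[0,0],c["dist_coeffs"])
print(bot.current_t(),bot.current_tcp_rot())
E
```

```text
top [ 410.   58. 1130.] [ 0.18  0.   -0.98] 457.5463231134129 [-0.15757181  0.          0.          0.          0.        ]
side [ -7. 791. 673.] [ 0.54 -0.69 -0.48] 490.4007672914043 [0.05472761 0.         0.         0.         0.        ]
0.1 [ 9.76897077e-01  2.13708043e-01 -3.94576420e-05 -9.85568460e-04]
```

View pics/top0.png

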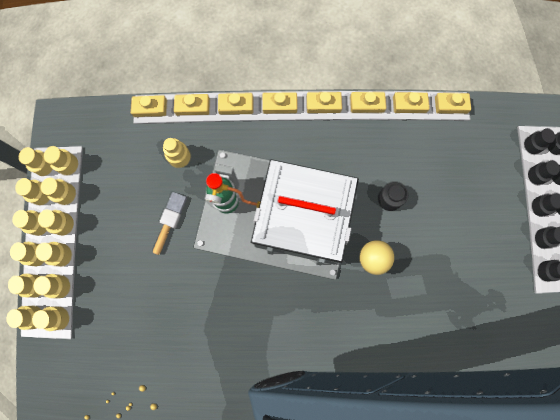

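View pics/side0.png

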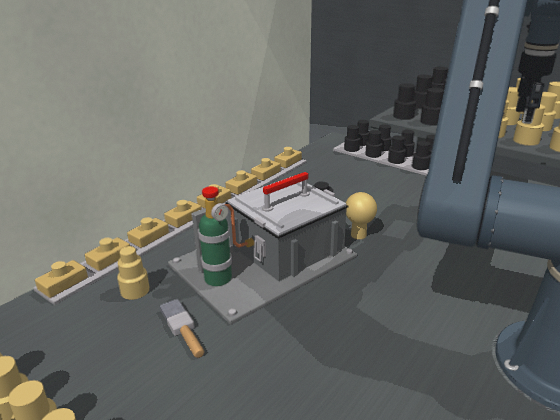

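The top view shows the cap at about (214,181) and the red bar from (280,200) to (336,211). In the side view the cap is at (210,191) and the bar at (286,183). Next I triangulate both.

```bash
cat > vis.py <<'E'
import cv2,numpy as np
def red(im):
    h=cv2.cvtColor(im,cv2.COLOR_RGB2HSV)
    m=((h[...,0]<6)|(h[...,0]>174))&(h[...,1]>170)&(h[...,2]>90)
    n,l,s,c=cv2.connectedComponentsWithStats(m.astype(np.uint8))
    return [(s[i],c[i],np.argwhere(l==i)[:,::-1].astype(np.float32)) for i in range(1,n) if s[i][4]>25]
def ray(c,p):
    R=np.array(c["R"]);t=np.array(c["t"])
    u=cv2.undistortPoints(np.float64(p).reshape(-1,1,2),np.array(c["intrinsics"]),np.array(c["dist_coeffs"])).reshape(-1,2)
    d=(np.c_[u,np.ones(len(u))])@R
    return -R.T@t,d/np.linalg.norm(d,axis=1)[:,None]
def plane(c,p,z):
    o,d=ray(c,p);return o+d*((z-o[2])/d[:,2])[:,None]
def tri(c1,p1,c2,p2):
    o1,a=ray(c1,p1);o2,b=ray(c2,p2);a=a[0];b=b[0]
    s=np.linalg.lstsq(np.c_[a,-b],o2-o1,rcond=None)[0]
    x,y=o1+s[0]*a,o2+s[1]*b
    return (x+y)/2,np.linalg.norm(x-y)
E
python3 - <<'E'
from vis import *
from workcell import bot
np.set_printoptions(precision=1,suppress=True)
B={};C={}
for n in("top","side"):
    C[n]=bot.calibration(n);B[n]=sorted(red(cv2.imread(f"pics/{n}0.png")[:,:,::-1].copy()),key=lambda b:b[1][0])
    for s,c,_ in B[n]: print(n,s,c)
ends={}
for n in B:
    r=cv2.minAreaRect(max(B[n],key=lambda b:b[0][2])[2]);q=cv2.boxPoints(r)
    d=[np.linalg.norm(q[i]-q[(i+1)%4]) for i in range(4)];k=int(np.argmin(d[:2]))
    e=[(q[k]+q[k+1])/2,(q[(k+2)%4]+q[(k+3)%4])/2];ends[n]=sorted(e,key=lambda p:p[0]);print(n,ends[n],d[:2])
for i in(0,1):print("end",tri(C["top"],ends["top"][i],C["side"],ends["side"][i]))
p=[max(B[n],key=lambda b:b[0][2])[1] for n in("top","side")];print("bar",tri(C["top"],p[0],C["side"],p[1]))
p=[B[n][0][1] for n in("top","side")];print("cap",tri(C["top"],p[0],C["side"],p[1]),plane(C["top"],p[0],229))
E=plane(C["top"],ends["top"],189);print("plane ends",E,E.mean(0),np.linalg.norm(E[0]-E[1]))
E
```

```text
top [206 173  16  16 191] [213.8 180.7]
top [278 197  58  17 369] [306.4 205. ]
side [202 187  16  11 149] [209.8 191.8]
side [263 172  45  22 352] [284.9 182.7]
top [array([278.2, 199.1], dtype=float32), array([334.8, 210.9], dtype=float32)] [np.float32(6.526529), np.float32(57.84141)]
side [array([262.9, 190.9], dtype=float32), array([307.5, 174.5], dtype=float32)] [np.float32(47.507145), np.float32(7.698784)]
end (array([611.2,  66. , 179.9]), np.float64(0.32291144831896296))
end (array([581.1, -54.8, 182.3]), np.float64(5.90595828313737))
bar (array([597.2,   6.2, 180.2]), np.float64(0.5769968500069769))
cap (array([641.1, 196.3, 223.1]), np.float64(3.095498655658513)) [[640.9 196.4 229. ]]
plane ends [[609.2  65.9 189. ]
 [582.4 -52.5 189. ]] [595.8   6.7 189. ] 121.3537356239206
```

The measurements agree with the text: bar height about 180–183 mm, bar length 121 mm, and cap-to-handle distance of 195 mm along the bar's direction. The yaw is about -0.22. I'll refine with the wrist camera from two places on the way.

```bash
python3 - <<'E'
from vis import *
from workcell import bot
np.set_printoptions(precision=2,suppress=True)
for a in(1.349,1.349-np.pi):
    q=[np.cos(a/2),np.sin(a/2),0,0]
    print(a,[bot.solve_ik(p,q) for p in([597,6,164],[641,196,231],[580,60,400])])
a=1.349;q=[np.cos(a/2),np.sin(a/2),0,0]
x=bot.current_tcp_pos()
bot.move_linear([x[0],x[1],400],velocity=250)
out=[]
try:
    for k,p in enumerate(([560,40,400],[660,130,400])):
        bot.move_ptp(p,q)
        c=bot.calibration("wrist");im=bot.get_image("wrist")
        cv2.imwrite(f"pics/w{k}.png",im[:,:,::-1]);np.save(f"c{k}.npy",c,allow_pickle=True)
        for s,cc,_ in red(im): print(k,s,cc)
except bot.Unreachable as e: print("unreach",e)
print(bot.current_t(),bot.current_tcp_pos(),bot.current_wrist_force())
cv2.imwrite("pics/w.png",np.hstack([cv2.resize(cv2.imread(f"pics/w{k}.png"),(400,300)) for k in(0,1)]))
E
```

```text
1.349 [array([-0.18,  0.57,  1.57, -0.  ,  1.  ,  0.04]), array([ 0.13,  0.59,  1.31, -0.  ,  1.24,  0.35]), array([-0.09,  0.32,  1.3 , -0.  ,  1.52,  0.13])]
-1.7925926535897931 [None, array([ 0.13,  0.59,  1.31, -0.  ,  1.24, -2.79]), None]
4.0333 [659.64 129.19 399.69] [ 0.26  0.45 -0.04]
```

View pics/w.png

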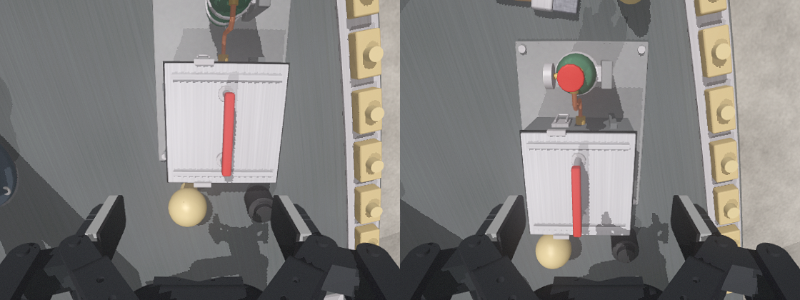

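The wrist views show the bar at about (228,93–176) and (176,166–235) in half-scale pixels, and the cap at (171,79) in the second. The globe and black cores sit by the right wall, well below the bar. The colour mask needs loosening.

```bash
sed -i 's/(h\[...,1\]>170)/(h[...,1]>140)/; s/<6)|/<8)|/' vis.py; python3 - <<'E'
from vis import *
from workcell import bot
np.set_printoptions(precision=1,suppress=True)
W=[np.load(f"c{k}.npy",allow_pickle=True).item() for k in(0,1)]
ends=[];cen=[]
for k in(0,1):
    bs=red(cv2.imread(f"pics/w{k}.png")[:,:,::-1].copy())
    for s,c,_ in bs:print(k,s,c)
    b=max(bs,key=lambda b:b[0][3]);cen.append(b[1])
    q=b[2];o=q[np.argsort(q[:,1])];ends.append([o[:30].mean(0),o[-30:].mean(0)])
    if k: cap=[b for b in bs if b[1][1]<150][0][1]
T=bot.calibration("top")
for i in(0,1):print("end w0w1",tri(W[0],ends[0][i],W[1],ends[1][i]))
for k in(0,1):
  E=plane(W[k],ends[k],188);d=E[0]-E[1];print(k,"ends",E,E.mean(0),"len",np.linalg.norm(d),"yaw",-np.arctan2(d[0],d[1]))
print("cap",plane(W[1],cap,230),tri(W[1],cap,T,[213.8,180.7]))
print("bar w0+top",tri(W[0],cen[0],T,[306.4,205.0]))
E
```

```text
0 [311 198  14  48 442] [317.6 225.8]
1 [ 220   90   38   39 1168] [238.5 108.8]
1 [240 236  14  96 856] [246.4 290.3]
end w0w1 (array([594.2, -11.2,  86.6]), np.float64(60.331638657603726))
end w0w1 (array([584.2, -49.7, 191.1]), np.float64(0.19800905952006093))
0 ends [[596.5  -6.  188. ]
 [584.2 -51.1 188. ]] [590.4 -28.6 188. ] len 46.74045420351273 yaw -0.26666032157619596
1 ends [[609.3  63.2 188. ]
 [583.5 -52.1 188. ]] [596.4   5.6 188. ] len 118.19053408320653 yaw -0.22015756804355327
cap [[642.  197.1 230. ]] (array([641.5, 196.8, 226.1]), np.float64(0.11170328187905672))
bar w0+top (array([582.3,   9.8, 277.2]), np.float64(8.64936100106022))
```

The bar's centre is at (596.4, 5.9), its height about 191 at the top and its yaw -0.22. The cap is at (641.7, 197), and all views agree. Next I push the cap with the fingers shut, stepping down under force guard.

```bash
python3 - <<'E'
from vis import *
from workcell import bot
np.set_printoptions(precision=2,suppress=True)
a=1.349;q=[np.cos(a/2),np.sin(a/2),0,0]
bot.set_gripper(0)
bot.move_ptp([641.7,197,260],q)
bot.move_linear([641.7,197,236],velocity=60)
f0=np.array(bot.current_wrist_force())
z=234
while z>218:
    bot.move_linear([641.7,197,z],velocity=20)
    f=np.array(bot.current_wrist_force())-f0
    print(z,bot.current_tcp_pos()[2].round(2),f)
    if f[2]>13:break
    z-=1
bot.dwell(.4);print(np.array(bot.current_wrist_force())-f0,bot.current_tcp_pos())
cv2.imwrite("pics/push.png",bot.get_image("side")[120:320,140:400,::-1].repeat(2,0).repeat(2,1))
bot.move_linear([641.7,197,262],velocity=60)
bot.dwell(.4);print(bot.current_t())
E
```

```text
234 234.1 [ 0.19 -0.12 -0.85]
233 233.03 [-0.25  0.49 -1.25]
232 231.87 [-0.4   0.48 -0.19]
231 231.19 [0.06 0.93 0.  ]
230 230.73 [-1.37  0.96  3.9 ]
229 229.38 [-1.51  1.03  5.13]
228 228.37 [-2.66  0.61  5.68]
227 227.5 [-1.43  0.29  5.83]
226 226.65 [-1.32  0.28  5.67]
225 225.76 [-1.55  0.69  7.18]
224 224.87 [-2.25  0.07  6.53]
223 224.11 [-2.4   0.87  7.03]
222 224.06 [-3.95  0.62 11.36]
221 224.05 [-4.73 -1.18 14.05]
[-3.95 -0.36 13.72] [641.94 197.04 224.05]
11.2083
```

View pics/push.png

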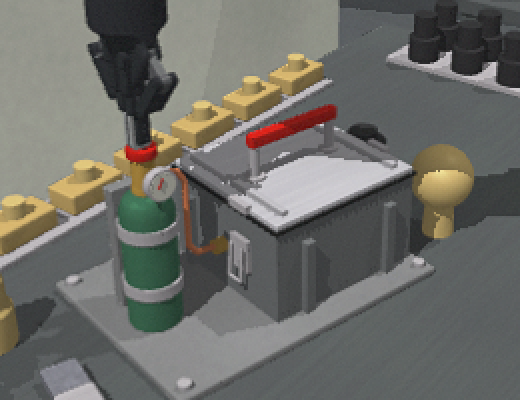

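The cap was touched at z=231 and bottomed at 224.05 (7 mm of travel), and the picture shows the fingers centred on it. I've released it. Now the handle.

```bash
python3 - <<'E'
from vis import *
from workcell import bot
np.set_printoptions(precision=2,suppress=True)
a=1.349;q=[np.cos(a/2),np.sin(a/2),0,0]
x,y=596.4,5.9
bot.move_ptp([x,y,275],q)
bot.set_gripper(60)
bot.move_linear([x,y,164],velocity=90)
print(np.array(bot.current_wrist_force()),bot.current_tcp_pos())
bot.set_gripper(0,80)
print("w",bot.current_width(),bot.current_grip_force(),np.array(bot.current_wrist_force()),bot.current_t())
cv2.imwrite("pics/grip.png",bot.get_image("side")[120:320,140:400,::-1].repeat(2,0).repeat(2,1))
E
```

```text
[-0.58 -0.12  0.92] [596.93   5.83 164.69]
w 12.742033643439282 78.61599326133728 [-0.61 -0.32  3.55] 14.4833
```

View pics/grip.png

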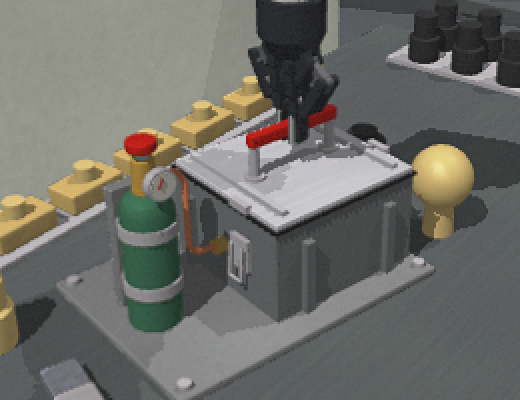

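The fingers grip the bar at mid-length (width 12.7 mm, 79 N on the pad), and the cap is back up. I lift slowly.

```bash
python3 - <<'E'
from vis import *
from workcell import bot
np.set_printoptions(precision=2,suppress=True)
x,y=np.array(bot.current_tcp_pos())[:2]
for z in list(range(165,178))+[182,188,194]:
    bot.move_linear([x,y,z],velocity=10)
    print(z,np.array(bot.current_tcp_pos()),np.array(bot.current_wrist_force()),round(bot.current_grip_force(),1))
bot.dwell(1.0)
print(bot.current_t(),bot.current_width(),np.array(bot.current_tcp_pos()),np.array(bot.current_wrist_force()),np.array(bot.current_torque()))
im=bot.get_image("side");cv2.imwrite("pics/s3.png",im[:,:,::-1]);cv2.imwrite("pics/lift.png",im[120:320,140:400,::-1].repeat(2,0).repeat(2,1))
E
```

```text
165 [596.69   5.85 164.51] [ 1.   -0.47 -2.88] 78.8
166 [596.56   5.86 164.69] [  3.52  -0.37 -11.85] 78.3
167 [596.19   5.96 165.97] [  2.74  -0.13 -15.4 ] 78.1
168 [596.21   5.96 167.97] [  2.72   0.32 -12.66] 78.3
169 [596.33   5.92 169.32] [  1.14  -0.91 -10.08] 78.6
170 [596.46   5.91 170.36] [  0.11  -0.47 -10.13] 78.9
171 [596.56   5.89 171.26] [-0.08 -0.65 -9.25] 79.0
172 [596.68   5.86 172.23] [ 0.16 -0.09 -8.35] 79.0
173 [596.77   5.83 173.3 ] [ 0.08 -0.41 -7.93] 79.1
174 [596.8    5.92 174.21] [-0.61  0.2  -8.42] 79.1
175 [596.78   5.89 175.08] [ 0.44  0.32 -8.1 ] 79.1
176 [596.79   5.84 176.08] [-0.15  1.27 -8.29] 79.1
177 [596.79   5.84 177.09] [-0.09 -0.56 -8.22] 79.1
182 [596.7    5.88 182.03] [ 0.72  0.37 -8.  ] 79.1
188 [596.67   5.88 187.98] [-0.19  0.2  -6.66] 79.1
194 [596.69   5.85 194.  ] [ 0.51 -0.12 -8.56] 79.1
20.9417 12.87543559339359 [596.72   5.86 194.01] [-0.64  0.16 -8.09] [-0.05 -0.03  0.01]
```

View pics/lift.png

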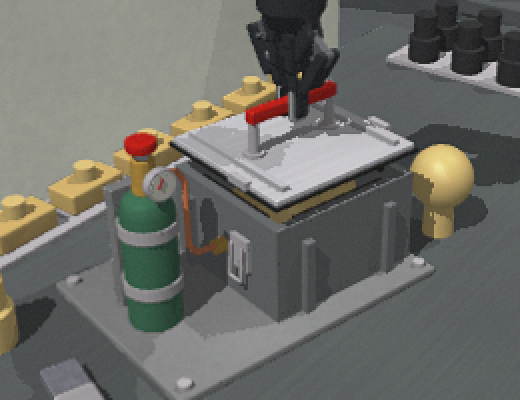

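The lid hangs level about 29 mm above the rim, clear all round. The force is just its weight (8 N), the moment is near zero, and the cap is up.

```bash
python3 -c "
from workcell import bot
print(bot.finish_job(),bot.current_t())"
```

```text
the job is handed in; nothing more can be done
the job is handed in; nothing more can be done
```

The job is handed in with no verdict shown: the cap was pushed down 7 mm and came back up, the seal broke gently at about 15 N, and the arm is holding the lid level and still about 29 mm above the rim, with the cores and brush never approached.

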